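Press a cast sample down and slide it under the holder's drag spring

ROBOT

A 7-joint arm with a two-finger parallel gripper is mounted at the origin on a cart in front of the work surface, level with it; the furniture and walls round the work are solid. World frame = base frame: x ahead of the robot, y to its left, z up, the work surface at z = 0. Lengths are in m, angles in rad, forces in N, time in s.
With the tool pointing down it reaches from about 0.35 to 0.9 m from the base axis. Payload 8.1 kg.
Tool frame: the origin (TCP) lies at the very end of the fingers, on their centre line; the grasp point (between the pads) lies 19 mm behind it; z points along the fingers, y is the line along which they close (so a half turn about z gives the same grasp; the last joint's range is limited). The gripper opens to 92 mm and grips with 3 to 60 N. Pads are 19 mm wide; open, the fingers measure 130 mm over their backs; the gripper's body (75 mm by 190 mm) begins 47 mm behind the grasp point.
Start: joints at [1.015, 0.434, 0.025, 1.573, -0.012, 1.134, -0.075], TCP at [0.273, -0.562, 0.227] pointing down, gripper open.
Joint ranges: [-2.62, 2.62], [-0.44, 2.09], [-1.27, 1.32], [0.08, 2.57], [-1.32, 4.46], [0.12, 2], [-2.74, 2.74]. Speed limits (rad/s): [2.22, 2.22, 3.01, 3.01, 3.14, 3.14, 3.14].

INTERFACE

Orientations are given as a rotation vector (axis times angle).
In Python, from cell import readout, cams, job gives the robot as it stands.
- The arm moves only by the tool drive_tool, never from a script. Its argument "commands" is a list of rows, each a list of 3 entries, a list of its own where there are three numbers: the turn, a rotation vector about the tool's x, y, z in rad, then the shift along the tool's x, y, z in cm, then the gripper's target within -1 to 1 (fully open at 1, half-way at 0, shut at -1). A call has 1 to 20 rows; each row is the pose to reach, as a shift and turn from the pose commanded when the call began, along the tool's axes at that moment; what a row does not reach only later rows make up. A row lasts 1/12 s, in which the tool goes at most 41.7 mm and 7.16 degrees, less where a joint would pass 70% of its speed; a pose out of reach is approached as far as the arm can. A call with a gripper value outside its range is refused whole. The fingers move at their own pace and stop on an object; "newtons" is the grip in N (left out, the last holds). Time passes only in rows, so rows that repeat a pose let the fingers close. It gives the time, the measured TCP pose, the force, the opening and the grip force at its end, in the units of the state.
- readout.observe(): the state, without advancing time (a new reading comes with each control period).
- cams.get_image(name): name is "side" or "top"; returns the picture (420x560x3 uint8, blue, green, red); there is no depth.
- cams.camera_info(name): a dict with "camera_matrix" (3x3 intrinsics, pixels), "R" (3x3) and "t" (3): a world point X has camera coordinates R X + t. Camera axes: x right, y down, z forward; pixel columns grow to the right and rows downward; lengths in m; the calibration is good to about 2 mm. A picture is of the moment at which its call begins. camera_info takes no time and is no camera call.
- job.sign_off(): hands the job in; it is judged then, once.
The state is a dict: "clock": time; "joints": joint angles; "dq": joint speeds; "joint_efforts": joint torques, N m; "position": TCP position; "ee_rot": TCP orientation; "force": force on the tool from outside, world axes, zero at the start; "ft_torque": the same for the moment, N m; "width": opening from 0.0 (shut) to 1.0 (fully open); "gripper_force": force on a finger pad.
Only numpy, scipy, OpenCV 4.12 (cv2) and the standard library are available. Lean on these libraries where they do the work, as an engineer would, in place of code of your own. Each camera call takes 0.05 s, during which the arm holds its last target. There are 200 camera calls.

TASK

The small cast bar lying in the channel of the spring-loaded sample holder has to be loaded. With the gripper's fingertips press it down hard against the sprung bed and, keeping it pressed, slide it along the channel under the bridge and its leaf spring until it is fully home against the end stop, then let go and draw the hand clear. Do not pick the bar up, and leave everything else where it is.

Things in the scene. Friction and masses are not known exactly. Their poses are not given: they have to be found in the camera images.
- holder: sample holder fixed to the table: plywood base 90x250x10 mm, on it a channel 48 wide (x -24 to 24) between aluminium rails 10 thick, tops at z=36. Origin on the table, mid-channel; x across, y along the channel in the direction the sample must slide (to the robot's left when square to the table), z up. Channel ends: tail wall y=-124 (top z=36), end stop y=85 (top z=43). Numbers here in mm, holder frame
- bridge_edge (a point): middle of the near lower edge of the dark steel bridge, a fixed bar across the channel from holder y=36 to 44, underside z=37.5, top z=50 (bolt heads 52.5). This point: y=36, z=37.5
- stop_face (a point): middle of the end stop's face (holder y=85, z=30). With the sample home against it, the sample's origin is at holder y=36 and its rear 49 mm still shows on the near side of the bridge
- bed (a joint): how far the holder's sprung bed is pressed down, m: 0 = up (its top at holder z = 26 mm), 0.010 = bottomed. The bed is a slick white plastic plate that fills the channel and stays level; pressing the sample and bed down takes about 5 N to start plus 1 N for each mm (12 N at 7 mm)
- leaf (a joint): angle of the steel leaf (drag) spring, rad: 0 = hanging free, 0.2 = level. It is 30 mm wide, riveted to the far side of the bridge (holder y=44, z=38.5) and droops 38 mm along +y, its tip 8 mm lower than its root; a sample sliding in lifts it, and it rubs on it with a newton or two
- sample: tan cast bar, 44 wide (x), 98 long (y), 16 thick, wide flat face up, ends sloping in below, 0.12 kg, lying on the bed along the channel, leading end 10 to 45 short of the bridge. Origin under its centre. Its top, at holder z=42, is 4.5 too high for the bridge: it must be pressed down 5 to 10 mm, and kept down while it slides, to get under
- mixing_cup: white tapering mixing cup, 79 mm across the rim, 88 tall, standing upright to the left; origin under its centre
- cream_wedge: thick cream cast block 66x130x45, to the left near the table's front edge; origin under its centre
- spare_sample: another small cast bar 44x98x16, lying wide face DOWN on the table to the left, not in the holder, a bystander; origin under its centre
- chip_brush: wooden-handled chip brush 44x218x14 lying to the left before the marble slab; origin under its centre
- plaster_tray: white open plaster mould 115x185x62, to the right; origin under its centre
There are look-alikes about, which are no part of the job. What is shaped like the sample but yellow is not meant.

How it is judged:
On the way:
1. the fingers press the bar down (bed at least 4 mm down, more than 4 N) with its leading end under the bridge (y of sample in the frame of holder between -0.011 and 0.03 m and value of joint bed above 0.004 m and contact force between the fingers and sample above 4 N), for 0.1 s.
At the end, for the whole second after the job is handed in: the sample lies in the channel under the bridge and leaf spring, its leading end within 4 mm of the end stop, straight to 0.1 rad and level to 0.12 rad, the leaf lifted by it (more than 0.05 rad), at rest (y of sample in the frame of holder between 0.032 and 0.04 m and x of sample in the frame of holder between -0.006 and 0.006 m and z of sample in the frame of holder between 0.012 and 0.026 m and angle between the y axis of sample and the y axis of holder, either way round below 0.1 rad and angle between sample's own z axis and vertical below 0.12 rad and value of joint leaf above 0.05 rad and linear speed of sample below 0.01 m/s); the robot touches nothing.
It fails at once if the bar is lifted: its underside more than 8 mm above the raised bed, or tilted by more than 0.3 rad (z of sample in the frame of holder above 0.034 m or angle between sample's own z axis and vertical above 0.3 rad).
It fails at once if one of the things standing round the holder (cup, block, spare bar, brush, tray) is moved by more than 20 mm (distance of any of mixing_cup, cream_wedge, spare_sample, chip_brush, plaster_tray from where it was at the start of the episode above 0.02 m).
It also fails if it takes over 35 s, if anything falls off the work surface, if the arm or the gripper's body presses on something with over 40 N, if the wrist force passes 120 N, or if a joint passes its speed limit or range.

## Working session

There is one attempt and no reset: what is moved stays moved. The work goes in short steps, Python scripts to look and compute and a tool call to move; the robot and the scene stay as the last step left them, time stands still between calls to the robot, and variables do not carry over. Pictures are saved under pics/ and viewed, at most 10 in all, crops included, and the job is handed in when it is done.

Besides the shell and the picture viewer there is one more tool, called after ">>>" as a command line: name --argument value ..., lists and objects as JSON in quotes. drive_tool: Moves the arm, as the interface text tells. Its arguments: {"type":"object","properties":{"commands":{"type":"array"},"newtons":{"type":"number"}},"required":["commands"]}

```bash
mkdir -p pics; python3 - <<'E'
from cell import readout, cams
import cv2,numpy as np
for n in("top","side"):
    cv2.imwrite(f"pics/{n}0.png",cams.get_image(n)); i=cams.camera_info(n)
    R,t=np.array(i["R"]),np.array(i["t"]); print(n,np.round(i["camera_matrix"],1).tolist(),np.round(R,3).tolist(),np.round(-R.T@t,3))
s=readout.observe(); print(s)
E
```

```text
top [[400.8, 0.0, 271.4], [0.0, 400.8, 208.9], [0.0, 0.0, 1.0]] [[-0.001, -1.0, -0.0], [-0.996, 0.001, -0.094], [0.094, 0.0, -0.996]] [0.381 0.047 0.975]
side [[394.1, 0.0, 273.5], [0.0, 394.1, 207.0], [0.0, 0.0, 1.0]] [[-0.89, -0.456, 0.017], [-0.271, 0.497, -0.824], [0.368, -0.738, -0.566]] [0.114 0.724 0.575]
{'clock': 0.1, 'joints': array([ 1.01539892,  0.43512338,  0.02498545,  1.57397267, -0.01159748,
        1.13397764, -0.07510678]), 'dq': array([ 0.00234865,  0.00017938,  0.00048582, -0.00120707,  0.00127086,
        0.00196915, -0.00012838]), 'joint_efforts': array([ 3.34612210e-03, -6.69131327e+01,  9.88762826e-01, -3.15147078e+01,
       -6.03797729e-02,  3.74463305e-02, -9.89397620e-06]), 'position': array([ 0.27318509, -0.56165405,  0.2260551 ]), 'ee_rot': array([-3.06021820e+00, -7.04776763e-01,  6.66408651e-04]), 'force': array([-0.67796488,  1.03836754, -0.21483058]), 'ft_torque': array([-0.05909474,  0.00422441, -0.01712415]), 'gripper_force': 0.0, 'width': 1.0029539154139482}
```

View pics/top0.png

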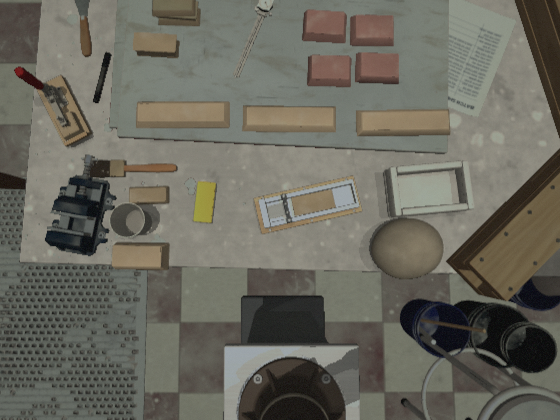

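View pics/side0.png

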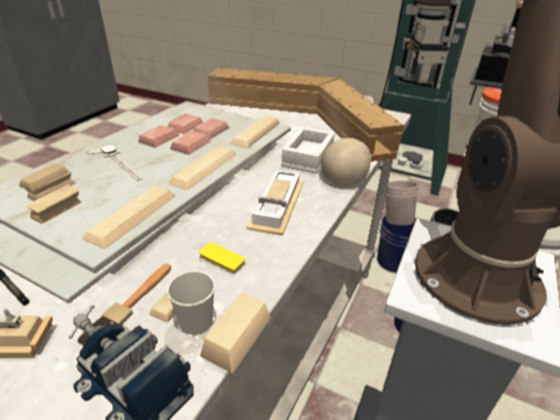

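The top view shows the holder at about (307,205), with a tan bar in its channel at (312,202) and the bridge at (287,207). Look-alikes are the yellow bar at (204,202), the spare bar at (149,194), the cream block at (140,256) and the marble-slab bars at y≈115. Only the tan one in the channel fits. I'll confirm it in an enlarged crop.

```bash
cat > h.py <<'E'
import numpy as np,cv2
from cell import cams
def ray(n,uv,z):
    i=cams.camera_info(n);K,R,t=[np.array(i[k]) for k in("camera_matrix","R","t")]
    uv=np.atleast_2d(uv).astype(float);d=(np.linalg.inv(K)@np.c_[uv,np.ones(len(uv))].T).T@R;c=-R.T@t
    return c+d*((z-c[2])/d[:,2])[:,None]
def proj(n,X):
    i=cams.camera_info(n);K,R,t=[np.array(i[k]) for k in("camera_matrix","R","t")]
    p=(K@(R@np.atleast_2d(X).T+np.reshape(t,(3,1)))).T;return p[:,:2]/p[:,2:]
E
python3 - <<'E'
import cv2,numpy as np
from h import *
im=cv2.imread("pics/top0.png")
c=im[170:240,245:370]
cv2.imwrite("pics/crop0.png",cv2.resize(c,None,fx=6,fy=6,interpolation=cv2.INTER_CUBIC))
hsv=cv2.cvtColor(c,cv2.COLOR_BGR2HSV)
m=cv2.inRange(hsv,(8,70,90),(25,255,255)); cv2.imwrite("pics/m.png",m)
cs,_=cv2.findContours(m,cv2.RETR_LIST,cv2.CHAIN_APPROX_NONE)
for k in sorted(cs,key=cv2.contourArea)[-4:]:
    b=cv2.boxPoints(cv2.minAreaRect(k))+[245,170]
    for z in(.01,.042):
        P=ray("top",b,z)[:,:2]; print(cv2.contourArea(k),z,b.round(1).tolist(),P.round(4).tolist(),P.mean(0).round(4),np.linalg.norm(P[0]-P[1]).round(4),np.linalg.norm(P[1]-P[2]).round(4))
E
```

```text
61.5 0.01 [[304.8, 186.0], [343.9, 177.4], [344.4, 179.8], [305.3, 188.5]] [[0.5274, -0.0339], [0.5487, -0.1293], [0.5427, -0.1305], [0.5215, -0.0352]] [ 0.5351 -0.0822] 0.0977 0.0061
61.5 0.042 [[304.8, 186.0], [343.9, 177.4], [344.4, 179.8], [305.3, 188.5]] [[0.5226, -0.0312], [0.5431, -0.1235], [0.5373, -0.1246], [0.5168, -0.0325]] [ 0.53   -0.0779] 0.0945 0.0059
112.5 0.01 [[253.3, 198.1], [260.9, 196.4], [268.9, 231.8], [261.3, 233.5]] [[0.4981, 0.0911], [0.5023, 0.0729], [0.4163, 0.0535], [0.4123, 0.0716]] [0.4573 0.0723] 0.0187 0.0881
112.5 0.042 [[253.3, 198.1], [260.9, 196.4], [268.9, 231.8], [261.3, 233.5]] [[0.4943, 0.0896], [0.4982, 0.072], [0.4152, 0.0533], [0.4112, 0.0707]] [0.4547 0.0714] 0.0181 0.0852
289.5 0.01 [[270.0, 226.8], [352.1, 208.1], [353.2, 212.8], [271.1, 231.4]] [[0.4285, 0.0506], [0.4734, -0.1479], [0.4621, -0.1503], [0.4172, 0.0481]] [ 0.4453 -0.0499] 0.2036 0.0116
289.5 0.042 [[270.0, 226.8], [352.1, 208.1], [353.2, 212.8], [271.1, 231.4]] [[0.4269, 0.0505], [0.4704, -0.1415], [0.4594, -0.1437], [0.416, 0.048]] [ 0.4432 -0.0467] 0.1968 0.0112
621.0 0.01 [[291.0, 197.0], [330.8, 189.0], [334.4, 206.9], [294.6, 214.9]] [[0.5006, -0.0002], [0.52, -0.0971], [0.4764, -0.1051], [0.4571, -0.0086]] [ 0.4885 -0.0528] 0.0988 0.0444
621.0 0.042 [[291.0, 197.0], [330.8, 189.0], [334.4, 206.9], [294.6, 214.9]] [[0.4967, 0.0013], [0.5154, -0.0923], [0.4732, -0.1], [0.4546, -0.0068]] [ 0.485  -0.0495] 0.0955 0.0429
```

View pics/crop0.png

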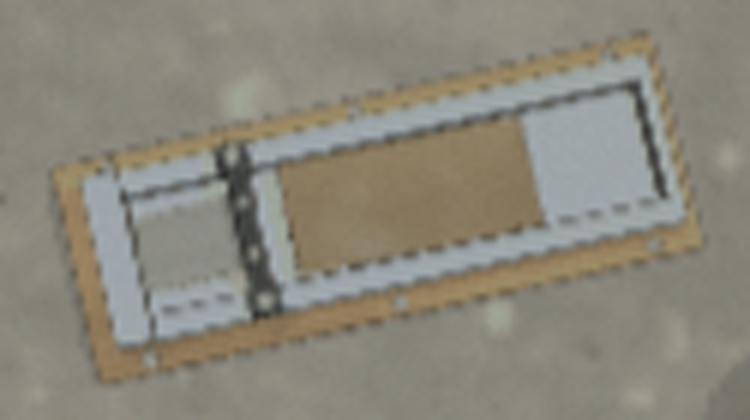

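The crop confirms the tan bar, with its leading end (crop x≈285) just right of the bridge (x≈250). The yellow bar lies outside the holder. Base corners in the crop are (53,170), (648,35), (700,245) and (103,380).

```bash
cat >> h.py <<'E'
def crop(p): return (np.array(p,float)+.5)/6-.5+[245,170]
E
python3 - <<'E'
from h import *
from cell import readout
from scipy.spatial.transform import Rotation as Ro
B=ray("top",crop([(53,170),(648,35),(700,245),(103,380)]),.01)[:,:2]
print(B.round(4),np.linalg.norm(B-np.roll(B,-1,0),axis=1))
y=(B[0]-B[1]+B[3]-B[2]);y/=np.linalg.norm(y);x=np.array([y[1],-y[0]])
print("yaw",np.degrees(np.arctan2(y[1],y[0])))
# bar corners z=.042, bridge near edge top z=.05, stop top near edge z .043, tail wall inner z .036
def hy(p,z):
    q=ray("top",crop(p),z)[:,:2]-B.mean(0);print(np.c_[q@x,q@y].round(4).tolist())
print("bar");hy([(277,165),(520,117),(545,222),(300,275)],.042)
print("bridge near top");hy([(247,148),(283,307)],.05)
print("stop");hy([(123,195),(152,335)],.043)
print("tail");hy([(637,85),(665,195)],.036)
print("ball",ray("top",[(405,248),(371,248),(443,248)],.08))
bar=ray("top",crop([(277,165),(520,117),(545,222),(300,275)]),.042)[:,:2].mean(0)
T=bar-.024*y; s=readout.observe();R=Ro.from_rotvec(s["ee_rot"]);print("bar",bar,"target",T)
d=np.r_[T,.2]-s["position"];print("tool shift cm",R.inv().apply(d)*100,"tool y yaw",np.degrees(np.arctan2(*R.as_matrix()[[1,0],1])),"tool axes",R.as_matrix().round(3))
E
```

```text
[[ 0.4985  0.0909]
 [ 0.5535 -0.1506]
 [ 0.4678 -0.1699]
 [ 0.4137  0.0706]] [0.24773995 0.08781806 0.24649062 0.08719289]
yaw 102.75883934531802
bar
[[0.022, 0.0378], [0.0193, -0.0593], [-0.023, -0.0591], [-0.022, 0.0388]]
bridge near top
[[0.0301, 0.0482], [-0.0331, 0.0486]]
stop
[[0.0237, 0.099], [-0.0321, 0.1001]]
tail
[[0.0221, -0.1084], [-0.0227, -0.1086]]
ball [[ 0.37755504 -0.24956123  0.08      ]
 [ 0.37761678 -0.17400569  0.08      ]
 [ 0.37748604 -0.33399844  0.08      ]]
bar [ 0.48477904 -0.0501795 ] target [ 0.49007939 -0.0735869 ]
tool shift cm [ 40.85320929 -34.39955788   2.64597545] tool y yaw -64.06152507960114 tool axes [[ 0.899  0.437 -0.001]
 [ 0.437 -0.899  0.001]
 [-0.    -0.001 -1.   ]]
```

>>> drive_tool --commands '[[[0, 0, 0], [0, 0, -4], -1], [[0, 0, 0.115], [20, -17, -5], -1], [[0, 0, 0.115], [20, -17, -5], -1], [[0, 0, 0.115], [20, -17, -5], -1], [[0, 0, 0.115], [20, -17, -5], -1], [[0, 0, 0.115], [20, -17, -5], -1], [[0, 0, 0.115], [20, -17, -5], -1], [[0, 0, 0.23], [40.7, -34, -4], -1], [[0, 0, 0.23], [40.7, -34, -4], -1], [[0, 0, 0.23], [40.7, -34, -4], -1], [[0, 0, 0.23], [40.7, -34, -4], -1], [[0, 0, 0.23], [40.7, -34, -4], -1], [[0, 0, 0.23], [40.7, -34, -4], -1], [[0, 0, 0.23], [40.7, -34, -4], -1], [[0, 0, 0.23], [40.7, -34, 0], -1], [[0, 0, 0.23], [40.7, -34, 4], -1], [[0, 0, 0.23], [40.7, -34, 8], -1], [[0, 0, 0.23], [40.7, -34, 12], -1], [[0, 0, 0.23], [40.7, -34, 12], -1], [[0, 0, 0.23], [40.7, -34, 12], -1]]' --newtons 20

```text
clock: 1.77
position: [0.4891, -0.0781, 0.1057]
ee_rot: [-3.121, -0.349, 0.008]
force: [-0.1, -0.6, 0.8]
width: 0.003
gripper_force: 0.0
```

```bash
python3 - <<'E'
from h import *
from cell import readout
from scipy.spatial.transform import Rotation as Ro
s=readout.observe();print(s["position"],s["force"]);R=Ro.from_rotvec(s["ee_rot"]).as_matrix();print(R.round(3),np.degrees(np.arctan2(R[1,1],R[0,1])))
a=cams.get_image("top")[150:250,230:380];b=cams.get_image("side")[130:240,210:360]
cv2.imwrite("pics/c1.png",np.hstack([cv2.resize(a,(400,300)),cv2.resize(b,(400,300))]))
E
```

```text
[ 0.48910307 -0.07812432  0.10571154] [-0.0668563  -0.62864364  0.84980832]
[[ 0.975  0.221 -0.005]
 [ 0.221 -0.975  0.001]
 [-0.005 -0.002 -1.   ]] -77.22343884299805
```

View pics/c1.png

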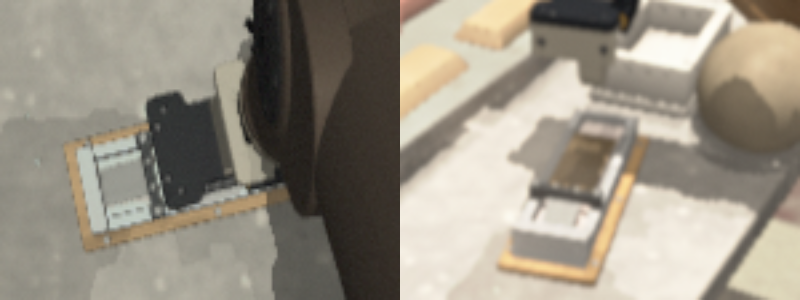

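The fingers hang square over the rear of the bar, clear of the rails, ball and tray. Next I lower to just above contact and then press in steps.

>>> drive_tool --commands '[[[0, 0, 0], [0.1, 0, 2], -1], [[0, 0, 0], [0.1, 0, 4], -1], [[0, 0, 0], [0.1, 0, 5.5], -1], [[0, 0, 0], [0.1, 0, 6.0], -1], [[0, 0, 0], [0.1, 0, 6.3], -1], [[0, 0, 0], [0.1, 0, 6.5], -1], [[0, 0, 0], [0.1, 0, 6.7], -1], [[0, 0, 0], [0.1, 0, 6.8], -1], [[0, 0, 0], [0.1, 0, 6.8], -1], [[0, 0, 0], [0.1, 0, 6.8], -1]]'

```text
clock: 2.7
position: [0.493, -0.0782, 0.0401]
ee_rot: [3.121, 0.349, 0.004]
force: [-0.1, -1.3, 7.0]
width: 0.005
gripper_force: 3.4
```

>>> drive_tool --commands '[[[0, 0, 0], [-0.1, 0, 0.2], -1], [[0, 0, 0], [-0.1, 0, 0.4], -1], [[0, 0, 0], [-0.1, 0, 0.6], -1], [[0, 0, 0], [-0.1, 0, 0.7], -1], [[0, 0, 0], [-0.1, 0, 0.7], -1], [[0, 0, 0], [-0.1, 0, 0.7], -1]]'

```text
clock: 3.2
position: [0.493, -0.0783, 0.0337]
ee_rot: [3.121, 0.349, 0.007]
force: [-0.3, -0.3, 13.2]
width: 0.008
gripper_force: 6.5
```

About 8 mm down at 13 N. Now I slide along −tool y, half-way first.

>>> drive_tool --commands '[[[0, 0, 0], [0, -0.2, 0], -1], [[0, 0, 0], [0, -0.5, 0], -1], [[0, 0, 0], [0, -0.8, 0], -1], [[0, 0, 0], [0, -1.1, 0], -1], [[0, 0, 0], [0, -1.4, 0], -1], [[0, 0, 0], [0, -1.7, 0], -1], [[0, 0, 0], [0, -2.0, 0], -1], [[0, 0, 0], [0, -2.3, 0], -1], [[0, 0, 0], [0, -2.6, 0], -1], [[0, 0, 0], [0, -3.0, 0], -1], [[0, 0, 0], [0, -3.0, 0], -1], [[0, 0, 0], [0, -3.0, 0], -1]]'

```text
clock: 4.2
position: [0.4866, -0.0492, 0.0339]
ee_rot: [3.121, 0.349, 0.008]
force: [1.0, -0.9, 12.8]
width: 0.005
gripper_force: 6.5
```

```bash
python3 - <<'E'
from h import *
a=cams.get_image("top")[165:240,235:335];b=cams.get_image("side")[160:240,235:335]
cv2.imwrite("pics/c2.png",np.hstack([cv2.resize(a,(400,300)),cv2.resize(b,(400,320))[:300]]))
E
```

```text
(no output)
```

View pics/c2.png

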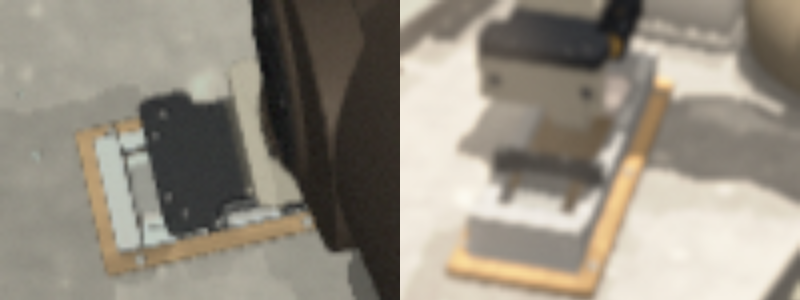

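The bar has followed the fingers: tan shows on both sides of the leaf beyond the bridge. I continue to the stop.

>>> drive_tool --commands '[[[0, 0, 0], [0, -0.2, 0], -1], [[0, 0, 0], [0, -0.5, 0], -1], [[0, 0, 0], [0, -0.8, 0], -1], [[0, 0, 0], [0, -1.1, 0], -1], [[0, 0, 0], [0, -1.4, 0], -1], [[0, 0, 0], [0, -1.7, 0], -1], [[0, 0, 0], [0, -2.0, 0], -1], [[0, 0, 0], [0, -2.3, 0], -1], [[0, 0, 0], [0, -2.6, 0], -1], [[0, 0, 0], [0, -2.9, 0], -1], [[0, 0, 0], [0, -2.9, 0], -1], [[0, 0, 0], [0, -2.9, 0], -1]]'

```text
clock: 5.3
position: [0.4801, -0.021, 0.0337]
ee_rot: [3.121, 0.348, 0.008]
force: [0.9, -2.5, 12.3]
width: 0.007
gripper_force: 5.9
```

>>> drive_tool --commands '[[[0, 0, 0], [0, -0.1, 0], -1], [[0, 0, 0], [0, -0.2, 0], -1], [[0, 0, 0], [0, -0.3, 0], -1], [[0, 0, 0], [0, -0.4, 0], -1], [[0, 0, 0], [0, -0.5, 0], -1], [[0, 0, 0], [0, -0.5, 0], -1]]'

```text
clock: 5.8
position: [0.4793, -0.0178, 0.0337]
ee_rot: [3.12, 0.346, 0.008]
force: [0.9, -7.6, 11.2]
width: 0.004
gripper_force: 5.7
```

Moving 62 mm brought a stop reaction of 7.6 N, which matches the expected travel. I lift straight off and away.

>>> drive_tool --commands '[[[0, 0, 0], [0, 0, -0.3], -1], [[0, 0, 0], [0, 0, -0.7], -1], [[0, 0, 0], [0, 0, -1.5], -1], [[0, 0, 0], [0, 0, -4], -1], [[0, 0, 0], [0, 0, -8], -1], [[0, 0, 0], [0, 0, -12], -1], [[0, 0, 0], [0, 0, -16], -1], [[0, 0, 0], [0, 4, -20], -1], [[0, 0, 0], [0, 8, -22], -1], [[0, 0, 0], [0, 12, -22], -1], [[0, 0, 0], [0, 16, -22], -1], [[0, 0, 0], [0, 20, -22], -1], [[0, 0, 0], [0, 24, -22], -1], [[0, 0, 0], [0, 28, -22], -1], [[0, 0, 0], [0, 30, -22], -1], [[0, 0, 0], [0, 30, -22], -1], [[0, 0, 0], [0, 30, -22], -1]]'

```text
clock: 7.22
position: [0.5422, -0.3098, 0.2517]
ee_rot: [-3.122, -0.345, 0.001]
force: [0.7, 0.6, 0.4]
width: 0.003
gripper_force: 0.0
```

```bash
python3 - <<'E'
from h import *
a=cams.get_image("top");cv2.imwrite("pics/top3.png",a)
b=cams.get_image("side")[160:235,235:335]
cv2.imwrite("pics/c3.png",np.hstack([cv2.resize(a[165:240,245:345],(400,300),interpolation=cv2.INTER_CUBIC),cv2.resize(b,(400,300))]))
c=a[170:240,245:370];m=cv2.inRange(cv2.cvtColor(c,cv2.COLOR_BGR2HSV),(8,70,90),(25,255,255))
cs,_=cv2.findContours(m,cv2.RETR_LIST,cv2.CHAIN_APPROX_NONE)
y=np.array([-.2209,.9753]);x=np.array([y[1],-y[0]]);O=np.array([.4834,-.0397])+.015*y
for k in sorted(cs,key=cv2.contourArea)[-4:]:
    q=ray("top",cv2.boxPoints(cv2.minAreaRect(k))+[245,170],.0375)[:,:2]-O;print(cv2.contourArea(k),np.c_[q@x,q@y].round(4).tolist())
E
```

```text
66.5 [[0.0405, -0.0159], [0.0409, -0.1109], [0.0345, -0.1108], [0.0341, -0.0159]]
113.5 [[0.0397, 0.1088], [0.0397, 0.0907], [-0.0461, 0.0907], [-0.046, 0.1087]]
283.5 [[-0.0356, 0.0854], [-0.0356, -0.1123], [-0.0463, -0.1121], [-0.0463, 0.0854]]
307.0 [[0.0202, 0.0343], [0.0201, -0.0118], [-0.0222, -0.0112], [-0.022, 0.0347]]
```

View pics/c3.png

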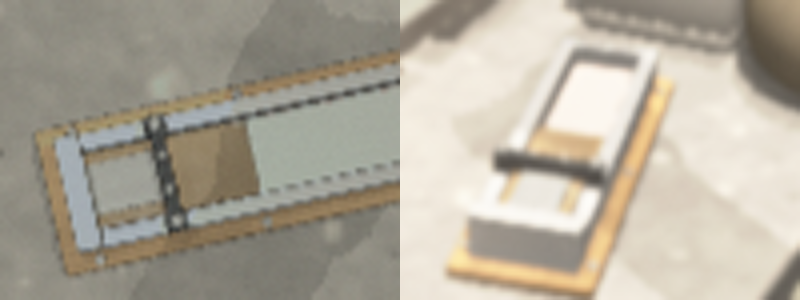

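The bar is under the bridge and leaf, with tan on both sides of the leaf up to the stop. Its rear edge measures y≈−12 to −13 mm against the nominal −13, so it is home, straight, and the hand is clear.

```bash
python3 -c "
from cell import job;print(job.sign_off())"
```

```text
the job is handed in; nothing more can be done
None
```

The bar was pressed down about 8 mm, slid under the bridge and leaf spring to the end stop, and let go. The last pictures show it home to within about 1–2 mm and straight, with the hand clear; the job is handed in, but sign-off returned no verdict.

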